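Zero the photometer, then hold its shutter open at the red setting clip

ROBOT

A 7-joint arm with a two-finger parallel gripper is mounted at the origin on a cart in front of the work surface, level with it; the furniture and walls round the work are solid. World frame = base frame: x ahead of the robot, y to its left, z up, the work surface at z = 0. Lengths are in mm, angles in rad, forces in N, time in s.
With the tool pointing down it reaches from about 400 to 875 mm from the base axis. Payload 4.4 kg.
Tool frame: the origin (TCP) lies midway between the tips of the shut fingers; the grasp point (between the pads) lies 19 mm behind it (ctrl.grip_point_offset is the distance from the TCP to the grasp point, in mm); z points along the fingers, y is the line along which they close (so a half turn about z gives the same grasp; the last joint's range is limited). The gripper opens to 85 mm and grips with 20 to 120 N. Pads are 22 mm wide; open, the fingers measure 114 mm over their backs; the gripper's body (76 mm by 85 mm) begins 54 mm behind the grasp point. The pads swing forward as they close: fully open they stand 13 mm farther back than shut.
Start: joints at [-1.305, 0.628, 0.038, 1.517, -0.027, 0.996, -0.02], TCP at [211.711, 614.57, 231.313] pointing down, gripper open.
Joint ranges: [-3.06, 3.06], [-0.37, 2.12], [-1.25, 1.32], [0.18, 2.47], [-1.1, 4.24], [0.23, 1.98], [-2.94, 2.94]. Speed limits (rad/s): [2.57, 2.57, 3.14, 3.14, 3.14, 3.14, 3.14].

INTERFACE

Orientations are given as [roll, pitch, yaw] about the fixed x, y, z axes, in that order (R = Rz(yaw) Ry(pitch) Rx(roll)).
In Python, from cell import ctrl, imaging, finish_job gives the robot as it stands (ctrl), with the cameras (imaging) and the job as plain functions.
- The arm moves only by the tool tcp_steps, called after ">>>" in YAML: its name, and indented under it one key for each argument. Schema: {"type":"object","properties":{"increments":{"type":"array","items":{"type":"array","prefixItems":[{"type":"array","items":{"type":"number"},"minItems":3,"maxItems":3},{"type":"array","items":{"type":"number"},"minItems":3,"maxItems":3},{"type":"number"}],"minItems":3,"maxItems":3},"minItems":1,"maxItems":12},"only":{"type":"string"},"quiet":{"type":"boolean"},"lines":{"type":"string"}},"required":["increments"],"additionalProperties":false}. increments is a list of rows, 1 to 12 of them, each written [[dx, dy, dz], [rx, ry, rz], opening]: dx, dy, dz in shares of the most that a row can go, 1 being 50 mm, then a rotation vector rx, ry, rz in parts of the range, where 1.0 means 180 degrees, then the finger opening in mm; each row shifts and turns the commanded pose from where the row before left it, along the tool's axes as they then stand; what a row does not reach is not made up. A row lasts 1/10 s, in which the tool goes at most 50 mm and 0.15 rad, less where a joint would pass 70% of its speed; a pose out of reach is approached as far as the arm can. The fingers move at their own pace and stop on an object; the grip force is fixed at half the most. Time passes only in rows, so rows that do not move let the fingers close. The tool returns the time, the measured TCP pose, the force, the opening and the grip force at its end. only (a regular expression) keeps the lines of the reply that match it, lines (a string "A,B") keeps lines A to B, and quiet returns only ok. No shift or turn number may pass 1 either way. Input that does not fit is refused with a message, and nothing moves.
- ctrl.read_state(): the state, without advancing time (a new reading comes with each control period).
- imaging.get_image(name): name is "scene" or "top" or "wrist"; returns the picture (400x640x3 uint8, blue, green, red); there is no depth.
- imaging.calibration(name): a dict with "fx", "fy", "cx", "cy" (pixels), "rvec" (rotation vector, rad) and "tvec" (3), from world to camera coordinates, as OpenCV has them; the wrist camera has in their place "hand_eye" (4x4, takes a point from camera to tool coordinates, whose origin is the TCP and whose axes are the flange's). Camera axes: x right, y down, z forward; pixel columns grow to the right and rows downward; lengths in mm; the calibration is good to about 2 mm. A picture is of the moment at which its call begins: read the wrist's pose just before it. calibration takes no time and is no camera call.
- finish_job(): hands the job in; it is judged then, once.
The state is a dict: "clock": time; "qpos": joint angles; "qd": joint speeds; "tau": joint torques, N m; "eef_pos": TCP position; "tool_rot": TCP orientation; "force": force on the tool from outside, world axes, zero at the start; "torque": the same for the moment, N m; "width": finger opening in mm; "gripper_force": force on a finger pad.
Only numpy, scipy, OpenCV 4.12 (cv2) and the standard library are available. Lean on these libraries where they do the work, as an engineer would, in place of code of your own. Each camera call takes 0.05 s, during which the arm holds its last target. There are 200 camera calls.

TASK

With the photometer's shutter slide still fully closed, press the orange zero plunger down to its stop and let it come back up. Then pull the spring-return shutter slide out by its blue upright tab until the white index line on the slide is in line with the red clip (not the green one), and finish while still holding it there with the gripper. Leave the two clips and everything else on the bench where they are.

Things in the scene. Friction and masses are not known exactly. Their poses are not given: they have to be found in the camera images.
- photometer: Photometer, fixed to the bench, turned by up to 0.4 rad: white housing with grey top, 130 (x) x 120 (y) mm, 75 mm high, front face at its x = -60 mm; from it an grey slide bed, 100 mm wide, 30 mm high, runs out to x = -222 mm. Origin on the bench straight under the plunger axis; z up. The shutter slides along its own x axis, out towards -x.
- shutter (a joint): Shutter slide, m: 0 = fully closed (home), grows as it is pulled out along the photometer's -x, hard stop at 0.080. A spring always pulls it home: 3.6 N at 0, 60 N/m more as it comes out (about 7 N at 0.055), friction under 1 N; it snaps back if let go.
- shutter_tab_top (a point): Centre of the top face of the blue upright grip tab of the shutter slide, a block 12 mm thick (photometer x), 26 mm wide (y), 76 mm tall, top 124 mm above the bench; take it from above by its upper 30 mm. Axes as the photometer's. At joint shutter 0 it stands at x = -100 mm, y = 0 of the photometer, 40 mm before the housing; the plunger axis is 100 mm behind it.
- shutter_index (a point): Middle of the white index line, which lies across the black carriage at the foot of the blue tab (58 mm long along the photometer's y, 48 mm above the bench), straight below the middle of the tab.
- plunger (a joint): Orange zero plunger, m: 0 = up, 0.012 = pressed down to its stop. Its spring needs 2 N to start and 5 N at the stop, and lifts it again when let go.
- plunger_head (a point): Centre of the top of the orange plunger head (33 mm across, 12 mm high), on top of the housing, 110 mm above the bench when up; it goes straight down.
- red_clip (a joint): Red setting clip on the photometer's +y side of the bed, m: place along the slide's travel, counted as the shutter is: the index line is in line with the clip when joint shutter equals joint red_clip. Set anywhere from 0.025 to 0.060. Stiff; leave it there.
- red_mark (a point): Inner tip of the red clip's pointer ridge, beside the end of the index line, 46 mm above the bench; axes as the photometer's. The clip is 16 mm wide along the slide, the ridge 3 mm wide at its middle.
- green_mark (a point): Inner tip of the pointer ridge of the green clip, the same sort of clip on the -y side of the bed; it belongs to another setting. Leave it there.
- tape: Roll of green tape lying flat, 85 mm across, 13 mm high, loose bystander; origin under its centre.
- vial: Dark vial with a pink cap, 40 mm across, 58 mm high, loose bystander; origin under its centre.
- tube_box: Small pink box with a paler lid, 66 x 66 x 42 mm, loose bystander; origin under its centre.
- timer: Flat white timer with three buttons, 66 x 70 x 18 mm, loose bystander; origin under its centre.
- beaker: Empty glass beaker, 74 mm across, 95 mm high, loose bystander; origin under its centre.

How it is judged:
By the outcome, as a careful person would: the job done as asked, in the order asked, and still so for the second after the job is handed in, while the arm keeps its last pose, push and grip.
It also fails if it takes over 38 s, if anything falls off the work surface, if the arm or the gripper's body presses on something with over 40 N, if the wrist force passes 120 N, or if a joint passes its speed limit or range.

## Working session

There is one attempt and no reset: what is moved stays moved. The work goes in short steps, Python scripts to look and compute and a tool call to move; the robot and the scene stay as the last step left them, time stands still between calls to the robot, and variables do not carry over. Pictures are saved under pics/ and viewed, at most 10 in all, crops included, and the job is handed in when it is done.

```bash
ls; mkdir -p pics; python3 - <<'E'
from cell import ctrl, imaging, finish_job
import cv2
s=ctrl.read_state();print(s['clock'],s['eef_pos'],s['tool_rot'],s['width'],ctrl.grip_point_offset)
for n in("scene","top"):
    cv2.imwrite(f"pics/{n}0.png",imaging.get_image(n));print(n,imaging.calibration(n))
print(imaging.calibration("wrist"))
E
```

```text
cell.py
pics
0.0 [211.4808232  613.96738866 230.39576945] [-3.13970048e+00  4.60274666e-06  2.80980973e+00] 85.44447321886817 18.700000000000003
scene {'fx': 520.3813554973973, 'fy': 520.3813554973973, 'cx': 321.63759785999616, 'cy': 205.7965406762685, 'rvec': array([ 2.0201104 , -1.25213815,  0.532588  ]), 'tvec': array([-255.49106738,  427.06425849, 1363.28560374])}
top {'fx': 409.22199448566465, 'fy': 409.22199448566465, 'cx': 317.5446544646937, 'cy': 195.4588997433711, 'rvec': array([ 2.1561359 , -2.19578541,  0.08092336]), 'tvec': array([  16.97298255,  562.86144762, 1292.04650956])}
{'fx': 311.9025589434156, 'fy': 311.9025589434156, 'cx': 320.8512287134107, 'cy': 203.07638323479136, 'hand_eye': array([[-5.62219189e-04, -9.46763042e-01, -3.21930779e-01,
         8.32679807e+01],
       [ 9.99999690e-01, -7.09985189e-04,  3.41591206e-04,
         1.59116966e+00],
       [-5.51972014e-04, -3.21930487e-01,  9.46763147e-01,
        -1.41806369e+02],
       [ 0.00000000e+00,  0.00000000e+00,  0.00000000e+00,
         1.00000000e+00]])}
```

View pics/scene0.png

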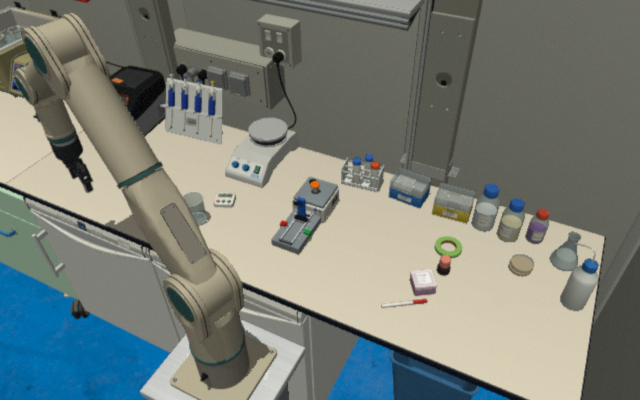

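View pics/top0.png

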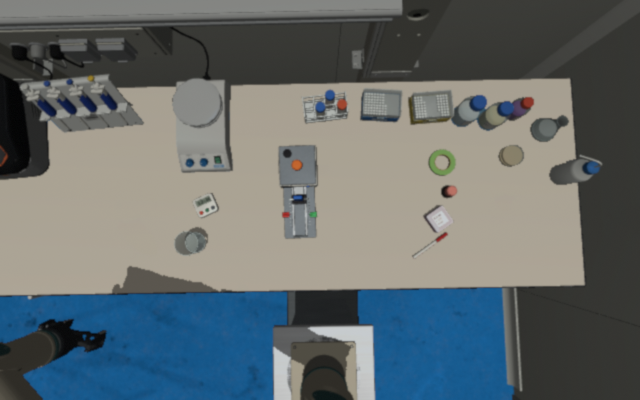

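The scene view shows the plunger at (315,185), tab (300,205), red clip (284,223) and green clip (308,232). In the top view they are at (297,165), (298,198), (286,214) and (313,214). Next I triangulate coarsely.

```bash
cat > h.py <<'E'
import cv2,numpy as np
from cell import ctrl, imaging, finish_job
from scipy.spatial.transform import Rotation as R
def cam(n,s=None):
    c=imaging.calibration(n)
    K=np.array([[c['fx'],0,c['cx']],[0,c['fy'],c['cy']],[0,0,1]])
    if n=='wrist':
        T=np.eye(4);T[:3,:3]=R.from_euler('xyz',s['tool_rot']).as_matrix();T[:3,3]=s['eef_pos']
        T=np.linalg.inv(T@c['hand_eye']);return K,T[:3]
    return K,np.c_[cv2.Rodrigues(c['rvec'])[0],c['tvec']]
def plane(KT,uv,z):
    K,T=KT;C=-T[:,:3].T@T[:,3];d=T[:,:3].T@np.linalg.inv(K)@np.r_[uv,1];return C+d*(z-C[2])/d[2]
def tri(a,ua,b,ub):
    X=cv2.triangulatePoints(a[0]@a[1],b[0]@b[1],np.float64(ua),np.float64(ub)).ravel();return X[:3]/X[3]
def proj(KT,X):
    p=KT[0]@(KT[1]@np.r_[X,1]);return p[:2]/p[2]
HS={'orange':((6,150,120),(18,255,255)),'red':((0,150,90),(5,255,255)),'green':((50,120,60),(85,255,255)),'blue':((105,120,40),(125,255,255))}
def blobs(im,col,roi=(0,0,640,400),n=3,minarea=4):
    x0,y0,x1,y1=roi;h=cv2.cvtColor(im[y0:y1,x0:x1],cv2.COLOR_BGR2HSV)
    m=cv2.inRange(h,*HS[col]);k,l,st,c=cv2.connectedComponentsWithStats(m)
    o=[(st[i,4],c[i]+[x0,y0],st[i,:4]+[x0,y0,0,0]) for i in range(1,k) if st[i,4]>=minarea]
    return sorted(o,key=lambda t:-t[0])[:n]
E
python3 - <<'E'
from h import *
a,b=cam('scene'),cam('top');A,B=cv2.imread('pics/scene0.png'),cv2.imread('pics/top0.png')
for c in HS:
    p=blobs(A,c,(265,170,345,255));q=blobs(B,c,(270,140,325,245))
    print(c,[(i[0],i[1].round(1)) for i in p],[(i[0],i[1].round(1)) for i in q])
    if p and q:print(tri(a,p[0][1],b,q[0][1]).round(1))
E
```

```text
orange [(np.int32(54), array([314.5, 184.1]))] [(np.int32(76), array([296.4, 164.5]))]
[650.8  67.5 112.8]
red [(np.int32(24), array([283.4, 223.2]))] [(np.int32(23), array([285.4, 214.4]))]
[503.9 108.1  42.8]
green [(np.int32(41), array([307.2, 232.2]))] [(np.int32(19), array([313.1, 213.9]))]
[504.2  20.6  39.5]
blue [(np.int32(138), array([300.9, 206.4]))] [(np.int32(51), array([297.9, 197.5]))]
[552.1  66.1  94.2]
```

Careful with the scale: shifts go in shares of 50 mm and turns go in shares of 180 degrees. That gives: -39 mm is -0.78, -28 mm is -0.56, -0.11 rad is -0.035.

>>> tcp_steps:
  increments:
    - [[0,0,0],[0,0,-0.035],0]
    - [[0,0,0],[0,0,-0.035],0]
    - [[0,0,0],[0,0,-0.035],0]
    - [[-0.56,-0.78,0],[0,0,0],0]
    - [[-0.56,-0.78,0],[0,0,0],0]
    - [[-0.56,-0.78,0],[0,0,0],0]
    - [[-0.56,-0.78,0],[0,0,0],0]
    - [[-0.56,-0.78,0],[0,0,0],0]
    - [[-0.56,-0.78,0],[0,0,0],0]
    - [[-0.56,-0.78,0],[0,0,0],0]
    - [[-0.56,-0.78,0],[0,0,0],0]
    - [[-0.56,-0.78,0],[0,0,0],0]

```text
clock: 1.3
eef_pos: [463.7, 261.3, 231.1]
tool_rot: [-3.141, -0.0, 3.14]
force: [1.8, -0.3, -0.7]
width: 0.1
gripper_force: 0.0
```

>>> tcp_steps:
  increments:
    - [[-0.4,-0.78,0],[0,0,0],0]
    - [[-0.4,-0.78,0],[0,0,0],0]
    - [[-0.4,-0.78,0],[0,0,0],0]
    - [[-0.4,-0.78,0],[0,0,0],0]
    - [[-0.4,-0.78,0],[0,0,0],0]
    - [[0,0,0],[0,0,0],0]
    - [[0,0,0],[0,0,0],0]

```text
clock: 2.0
eef_pos: [562.6, 66.6, 230.8]
tool_rot: [-3.141, -0.001, 3.137]
force: [1.0, 0.8, -0.7]
width: -0.0
gripper_force: 0.0
```

```bash
cat > w.py <<'E'
import sys,json;from h import *
s=ctrl.read_state();im=imaging.get_image('wrist');n=sys.argv[1];cv2.imwrite(f'pics/{n}.png',im)
json.dump({k:np.array(s[k]).tolist() for k in('eef_pos','tool_rot','width','force','clock')},open(f'pics/{n}.json','w'))
print(s['clock'],s['eef_pos'].round(1),s['tool_rot'].round(3),s['force'].round(1),s['width'])
E
python3 w.py w1
```

```text
2.0 [562.6  66.6 230.8] [-3.141e+00 -1.000e-03  3.137e+00] [ 1.   0.8 -0.7] -0.008856721724010492
```

View pics/w1.png

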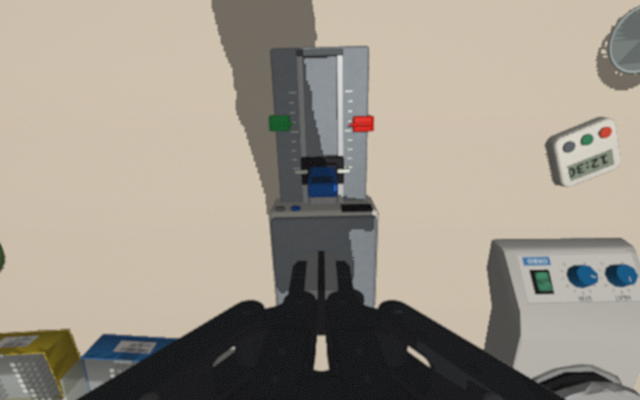

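The wrist view shows the red clip at (363,124), green clip (280,123), tab (322,180) and index line ends at about (298,171) and (345,171). I'll move over the plunger, take a second view and triangulate.

To row units: -44 mm is -0.88.

>>> tcp_steps:
  increments:
    - [[-0.88,0,0],[0,0,0],0]
    - [[-0.88,0,0],[0,0,0],0]
    - [[0,0,0],[0,0,0],0]
    - [[0,0,0],[0,0,0],0]
  lines: "1,3"

```text
clock: 2.45
eef_pos: [650.0, 69.9, 230.3]
tool_rot: [3.141, -0.002, -3.141]
```

```bash
python3 w.py w2
cat > m.py <<'E'
import json;from h import *
def load(n):return cv2.imread(f'pics/{n}.png'),cam('wrist',{k:np.array(v) for k,v in json.load(open(f'pics/{n}.json')).items()})
if __name__=='__main__':
  (A,a),(B,b)=load('w1'),load('w2')
  roi=((250,20,400,215),(230,0,420,200))
  for c in('red','green','blue'):
    p,q=blobs(A,c,roi[0]),blobs(B,c,roi[1])
    for n,o in(('w1',p),('w2',q)):print(c,n,[(i[0],i[1].round(1),i[2]) for i in o])
    if p and q:print(tri(a,p[0][1],b,q[0][1]).round(1))
E
python3 m.py
python3 -c "
import cv2,numpy as np
a=cv2.imread('pics/w1.png')[30:230,240:400];b=cv2.imread('pics/w2.png')[0:200,240:400]
cv2.imwrite('pics/c1.png',cv2.resize(np.hstack([a,b]),(800,500),interpolation=cv2.INTER_NEAREST))"
```

```text
2.45 [650.   69.9 230.3] [ 3.141e+00 -2.000e-03 -3.141e+00] [0.2 0.4 0.3] 0.23672060164751357
red w1 [(np.int32(289), array([362.4, 123.4]), array([350, 116,  23,  16]))]
red w2 [(np.int32(412), array([363.3,  29.9]), array([350,  21,  25,  19]))]
[506.2 112.3  36.5]
green w1 [(np.int32(290), array([279.6, 122.9]), array([270, 116,  22,  15]))]
green w2 [(np.int32(405), array([272.2,  28.8]), array([261,  19,  25,  22]))]
[505.2  25.3  36.2]
blue w1 [(np.int32(789), array([322. , 181.8]), array([308, 166,  29,  31])), (np.int32(30), array([295.2, 207.9]), array([292, 206,   8,   5]))]
blue w2 [(np.int32(603), array([317.9,  79.2]), array([301,  70,  35,  20])), (np.int32(27), array([289.2, 124.9]), array([285, 123,   9,   4]))]
[553.2  69.4  96.4]
```

View pics/c1.png

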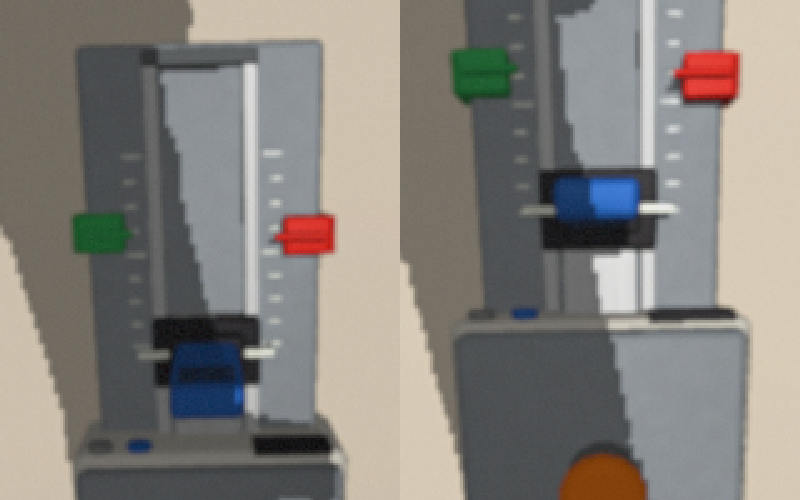

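The crop shows the index line ends, both pointer tips, the tab top, and the near edge of the plunger head. I'll convert those pixels into points.

```bash
python3 - <<'E'
from m import *
(A,a),(B,b)=load('w1'),load('w2')
P={'idxL':((296,172),(288.4,84.4),48),'idxR':((349.6,171.2),(351.2,83.6),48),'green':((293.6,123.2),(286.8,26.8),46),'red':((350,125.2),(349.6,29.2),46)}
W={}
for k,(p,q,z) in P.items():
    W[k]=plane(b,q,z);print(k,tri(a,p,b,q).round(1),plane(a,p,z).round(1),W[k].round(1))
l=W['idxL']-W['idxR'];y=np.arctan2(l[0],-l[1]);mid=(W['idxL']+W['idxR'])/2
mid1=(plane(a,P['idxL'][0],48)+plane(a,P['idxR'][0],48))/2
print('yaw from line',y,'len',np.linalg.norm(l),'mid',mid,mid1)
o=blobs(B,'orange',(250,150,400,260));print([(i[0],i[1],i[2]) for i in o])
x0,y0,w,h=o[0][2]; print('plunger',plane(b,(x0+w/2,y0+w/2),110))
for z in(110,124):print('tab top blob',plane(b,(318,79.5),z),plane(b,(301,79),z)-plane(b,(336,79),z))
# housing front-top edge at z=75
e=[plane(b,(240+u/2.5,v/2.5),75) for u,v in((60,325),(345,320))];d=e[0]-e[1];print(e,'yaw',np.arctan2(d[0],-d[1]))
S=cam('scene');T=cam('top');print(tri(S,(314.5,184.1),T,(296.4,164.5)))
E
```

```text
idxL [555.3  41.   47.4] [555.1  42.   48. ] [555.4  40.2  48. ]
idxR [554.6 100.1  47.9] [554.6  98.9  48. ] [554.6 101.3  48. ]
green [505.   40.4  44.2] [504.8  40.9  46. ] [505.4  40.2  46. ]
red [507.2  98.5  45.3] [507.1  98.4  46. ] [507.3  98.5  46. ]
yaw from line 0.012205105231703582 len 61.049611803909514 mid [555.01746295  70.73708813  48.        ] [554.82806536  70.45636654  48.        ]
[(np.int32(807), array([320.67657993, 198.40024783]), array([305, 183,  32,  32]))]
plunger [652.4410199   71.84700399 110.        ]
tab top blob [554.13050843  69.45912324 110.        ] [ 8.56714317e-03 -2.73853362e+01  0.00000000e+00]
tab top blob [554.84961855  69.56132197 124.        ] [ 8.10985406e-03 -2.59235868e+01  0.00000000e+00]
[array([596.16629619,  18.75482733,  75.        ]), array([594.3319085 , 124.92720979,  75.        ])] yaw 0.01727572795291812
[650.85693212  67.53290309 112.81000062]
```

Everything agrees: yaw is about 0.012, the index line is at x≈554.9, and red is at +47.4 mm of travel. The plunger is at about (653,71). Next I press it.

To row units: 40 mm is 0.8, 32 mm is 0.64.

>>> tcp_steps:
  increments:
    - [[-0.04,0.02,0.8],[0,0,0],0]
    - [[0,0,0.8],[0,0,0],0]
    - [[0,0,0.64],[0,0,0],0]
    - [[0,0,0],[0,0,0],0]
    - [[0,0,0],[0,0,0],0]

```text
clock: 3.0
eef_pos: [652.0, 69.6, 120.1]
tool_rot: [3.141, -0.001, 3.141]
force: [0.5, 0.6, 1.2]
width: 0.5
gripper_force: 0.0
```

>>> tcp_steps:
  increments:
    - [[0,0,0.1],[0,0,0],0]
    - [[0,0,0.1],[0,0,0],0]
    - [[0,0,0.1],[0,0,0],0]
    - [[0,0,0],[0,0,0],0]
    - [[0,0,0],[0,0,0],0]

```text
clock: 3.5
eef_pos: [653.7, 69.0, 105.0]
tool_rot: [3.141, 0.002, 3.14]
force: [1.5, 1.5, 2.8]
width: 0.1
gripper_force: 1.4
```

To row units: 3 mm is 0.06, 1 mm is 0.02.

>>> tcp_steps:
  increments:
    - [[0,0,0.06],[0,0,0],0]
    - [[0,0,0.06],[0,0,0],0]
    - [[0,0,0.02],[0,0,0],0]
    - [[0,0,0],[0,0,0],0]
    - [[0,0,0],[0,0,0],0]

```text
clock: 4.0
eef_pos: [653.7, 69.0, 98.1]
tool_rot: [3.141, 0.002, 3.14]
force: [1.5, 1.3, 7.0]
width: -0.1
gripper_force: 3.7
```

>>> tcp_steps:
  increments:
    - [[0,0,0.04],[0,0,0],0]
    - [[0,0,0.02],[0,0,0],0]
    - [[0,0,0],[0,0,0],0]
    - [[0,0,0],[0,0,0],0]

```text
clock: 4.4
eef_pos: [653.8, 69.0, 97.8]
tool_rot: [3.141, 0.003, 3.14]
force: [-3.4, 0.8, 23.8]
width: 0.0
gripper_force: 11.9
```

The plunger bottomed out: force jumped to 24 N at z≈98. Now I lift, cross to the tab and look.

To row units: 40 mm is 0.8, -30 mm is -0.6, -0.012 rad is -0.0038.

>>> tcp_steps:
  increments:
    - [[0,0,-0.3],[0,0,0],0]
    - [[0,0,-0.4],[0,0,0],0]
    - [[0,0,-0.6],[0,0,0],70]
    - [[0.8,0,0],[0,0,-0.0038],70]
    - [[0.8,0.02,0],[0,0,0],70]
    - [[0.38,0,0],[0,0,0],70]
    - [[0,0,0],[0,0,0],70]
    - [[0,0,0],[0,0,0],70]

```text
clock: 5.2
eef_pos: [553.6, 69.0, 159.1]
tool_rot: [-3.141, -0.001, -3.131]
force: [0.7, -0.0, 0.6]
width: 69.7
gripper_force: 0.0
```

```bash
python3 w.py w3; python3 - <<'E'
from m import *
A,a=load('w3');b=blobs(A,'blue',(240,0,420,300));print([(i[0],i[1],i[2]) for i in b])
cv2.imwrite('pics/c3.png',A)
E
```

```text
5.2 [553.6  69.  159.1] [-3.141e+00 -1.000e-03 -3.131e+00] [ 0.7 -0.   0.6] 69.73103454425791
[(np.int32(1748), array([319.34324943, 220.06350114]), array([300, 195,  39,  49])), (np.int32(61), array([285.75409836, 244.57377049]), array([281, 242,  11,   7]))]
```

View pics/w3.png

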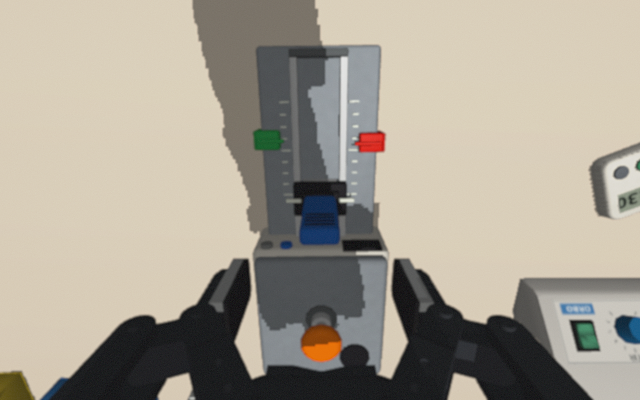

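The plunger is back up at (321,340), and the tab at (319,220) is centred between the fingers. I go down and close.

To row units: 22 mm is 0.44, -1 mm is -0.02.

>>> tcp_steps:
  increments:
    - [[-0.02,0.02,0.44],[0,0,0],70]
    - [[0,0,0.44],[0,0,0],70]
    - [[0,0,0.44],[0,0,0],70]
    - [[0,0,0],[0,0,0],70]
    - [[0,0,0],[0,0,0],20]
    - [[0,0,0],[0,0,0],20]
    - [[0,0,0],[0,0,0],20]
    - [[0,0,0],[0,0,0],20]
    - [[0,0,0],[0,0,0],20]
    - [[0,0,0],[0,0,0],20]

```text
clock: 6.25
eef_pos: [555.8, 68.0, 94.9]
tool_rot: [-3.139, 0.003, -3.133]
force: [0.1, -4.8, 6.1]
width: 25.0
gripper_force: 59.5
```

To row units: 6 mm is 0.12, 5 mm is 0.1.

>>> tcp_steps:
  increments:
    - [[0.1,0,0],[0,0,0],20]
    - [[0.1,0,0],[0,0,0],20]
    - [[0.12,0,0],[0,0,0],20]
    - [[0.12,0,0],[0,0,0],20]
    - [[0.12,0,0],[0,0,0],20]
    - [[0.12,0,0],[0,0,0],20]
    - [[0.12,0,0],[0,0,0],20]
    - [[0.1,0,0],[0,0,0],20]
    - [[0,0,0],[0,0,0],20]
    - [[0,0,0],[0,0,0],20]
    - [[0,0,0],[0,0,0],20]

```text
clock: 7.35
eef_pos: [513.8, 67.2, 94.9]
tool_rot: [-3.14, 0.008, -3.133]
force: [6.3, -7.3, 1.0]
width: 24.9
gripper_force: 59.1
```

```bash
python3 w.py w4; python3 -c "
import cv2
a=cv2.imread('pics/w4.png')[100:260,220:420]
cv2.imwrite('pics/c4.png',cv2.resize(a,(700,560),interpolation=cv2.INTER_CUBIC))"
```

```text
7.35 [513.8  67.2  94.9] [-3.14   0.008 -3.133] [ 6.3 -7.3  1. ] 24.92818398460072
```

View pics/c4.png

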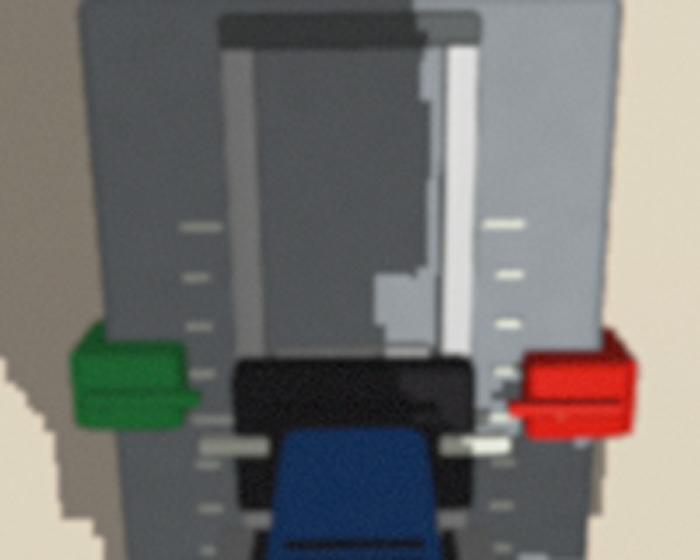

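The crop puts the red tip at (512,409) and the line's right end at (508,444), about 35 crop px short. Converting to mm, with a subpixel check.

```bash
python3 - <<'E'
from m import *
A,a=load('w4')
f=lambda x,y:(220+(x-1.25)/3.5,100+(y-1.25)/3.5)
r=plane(a,f(512,409),46);i=plane(a,f(505,444),48);l=plane(a,f(205,447),48)
print(r,i,l,'gap',(i-r)[0])
h=cv2.cvtColor(A,cv2.COLOR_BGR2HSV)
print(h[208:236,356:366,2]);
print('red mask');print((cv2.inRange(h,*HS['red'])[208:226,360:376]>0).astype(int))
E
```

```text
[505.39813295  98.26832801  46.        ] [511.6615437   97.03473468  48.        ] [512.75123087  40.81401925  48.        ] gap 6.263410753780022
[[130 157 159 158 164 162 160 149 141 140]
 [130 154 161 160 160 159 155 132 109 101]
 [130 156 161 159 158 155 148 121  94  86]
 [132 157 161 155 146 136 127 109  90  86]
 [130 156 161 153 132 108 100  92  88  82]
 [131 156 162 153 129 105 100  96  87  86]
 [134 155 162 156 144 132 128 125 108 104]
 [129 150 156 153 152 154 154 146 124 129]
 [113 131 133 136 150 158 160 152 138 159]
 [ 90 104 106 118 145 162 168 161 160 180]
 [ 90 103 110 131 170 195 200 197 193 199]
 [ 92 110 120 148 185 211 214 214 207 202]
 [ 93 110 120 145 173 191 192 194 189 182]
 [108 125 133 147 160 161 163 165 165 165]
 [120 139 145 146 146 144 141 143 147 154]
 [116 131 136 132 131 127 126 130 136 145]
 [137 145 145 145 145 144 144 150 151 141]
 [192 196 194 195 196 196 199 202 193 158]
 [228 229 229 229 230 229 231 231 227 180]
 [230 233 232 233 233 233 233 235 229 187]
 [222 225 224 223 225 224 222 221 204 162]
 [179 181 180 178 179 177 173 168 155 126]
 [116 120
[... 189 characters left out ...]
 86  89  86  85]
 [ 81  85  86  86  87  85  84  85  85  85]]
red mask
[[0 0 0 0 0 0 0 0 0 0 1 1 1 1 1 1]
 [0 0 0 0 0 0 0 0 0 0 1 1 1 1 1 1]
 [0 0 0 0 0 0 0 0 0 1 1 1 1 1 1 1]
 [0 0 0 0 0 0 0 0 0 1 1 1 1 1 1 1]
 [0 0 0 0 0 0 0 0 0 1 1 1 1 1 1 1]
 [0 0 0 0 0 0 0 0 0 1 1 1 1 1 1 1]
 [0 0 0 0 0 0 0 1 1 1 1 1 1 1 1 1]
 [0 0 0 0 0 0 1 1 1 1 1 1 1 1 1 1]
 [0 0 0 0 0 0 1 1 1 1 1 1 1 1 1 1]
 [0 0 0 0 0 0 1 1 1 1 1 1 1 1 1 1]
 [0 0 0 0 0 0 0 1 1 1 1 1 1 1 1 1]
 [0 0 0 0 0 0 0 0 0 1 1 1 1 1 1 1]
 [0 0 0 0 0 0 0 0 0 0 1 1 1 1 1 1]
 [0 0 0 0 0 0 0 0 0 0 1 1 1 1 1 1]
 [0 0 0 0 0 0 0 0 0 0 1 1 1 1 1 1]
 [0 0 0 0 0 0 0 0 0 0 1 1 1 1 1 1]
 [0 0 0 0 0 0 0 0 0 0 0 1 1 1 1 1]
 [0 0 0 0 0 0 0 0 0 0 0 0 0 1 1 0]]
```

To row units: 3 mm is 0.06.

>>> tcp_steps:
  increments:
    - [[0.06,0,0],[0,0,0],20]
    - [[0.06,0,0],[0,0,0],20]
    - [[0,0,0],[0,0,0],20]
    - [[0,0,0],[0,0,0],20]
    - [[0,0,0],[0,0,0],20]

```text
clock: 7.9
eef_pos: [508.1, 67.1, 94.9]
tool_rot: [-3.14, 0.008, -3.133]
force: [5.8, -7.5, -0.0]
width: 25.0
gripper_force: 59.2
```

```bash
python3 w.py w5; python3 - <<'E'
import cv2,numpy as np
from m import *
up=lambda im,x0,y0:cv2.resize(im[y0:y0+50,x0:x0+110],(770,350),interpolation=cv2.INTER_CUBIC)
A,a=load('w5')
X=plane(cam('wrist',ctrl.read_state()),(320,200),47)
c=proj(a,[506,70,47]);print(c)
cv2.imwrite('pics/c5.png',up(A,265,int(c[1])-25))
for z in(46,48):print(z,proj(a,[506.5,98,z]))
S=imaging.get_image('scene');cv2.imwrite('pics/s5.png',S)
E
```

```text
7.9 [508.1  67.1  94.9] [-3.14   0.008 -3.133] [ 5.8 -7.5 -0. ] 24.997859215940746
[322.82234064 225.71219188]
46 [365.08621184 226.12913002]
48 [365.48940498 227.34781021]
```

View pics/c5.png

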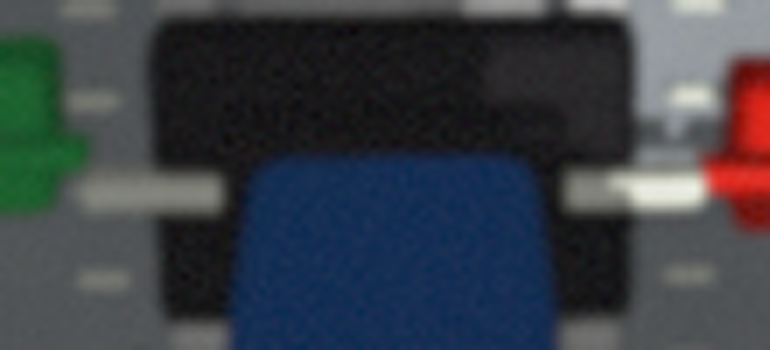

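The crop shows the red tip about 1.4 px above the line's right end. The 2 mm height difference alone accounts for 1.2 px when they are aligned, so the leftover is about 0.1 mm. Tool travel of 47.7 mm agrees with the 47.4 mm measured earlier. Handing in.

```bash
python3 -c "
from cell import ctrl, imaging, finish_job
s=ctrl.read_state();print(s['clock'],s['eef_pos'],s['width'],s['gripper_force']);print(finish_job())"
```

```text
8.0 [508.08618376  67.11505185  94.8809948 ] 24.948975427692687 59.15491282939911
the job is handed in; nothing more can be done
None
```

I pressed the zero plunger to its stop with the shutter closed and let it come back up. I then pulled the shutter out about 47.7 mm, where the index line is in line with the red clip to within about 0.5 mm by my measurements. I handed the job in at 8.0 s with the gripper still holding the tab; the result was not reported back.

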